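# Dip the vacuum seed pen and hold it over the weighing tin

## Robot

A 6-joint arm with a two-finger parallel gripper is mounted at the origin on a cart in front of the work surface, level with it; the furniture and walls round the work are solid. World frame = base frame: x ahead of the robot, y to its left, z up, the work surface at z = 0. Lengths are in m, angles in degrees, forces in N, time in s.
With the tool pointing down it reaches from about 0.3 to 0.75 m from the base axis. Payload 8.5 kg.
Tool frame: the origin (TCP) lies midway between the tips of the shut fingers; the grasp point (between the pads) lies 19 mm behind it (bot.grip_point_offset is the distance from the TCP to the grasp point, in m); z points along the fingers, y is the line along which they close (so a half turn about z gives the same grasp; the last joint's range is limited). The gripper opens to 88 mm and grips with 3 to 60 N. Pads are 18 mm wide; open, the fingers measure 123 mm over their backs; the gripper's body (75 mm by 187 mm) begins 45 mm behind the grasp point.
Start: joints at [-79.429, 21.807, 74.336, -0, 83.858, -12.336], TCP at [0.214, -0.507, 0.239] pointing down, gripper open.
Joint ranges: [-178.18, 178.18], [-50.72, 133.34], [12.68, 142.11], [-81.47, 261.47], [9.98, 163.14], [-165.26, 165.26]. Speed limits (degrees/s): [136.94, 136.94, 180, 180, 180, 180].

## Interface

Orientations are given as a 3x3 rotation matrix whose columns are the frame's x, y, z axes.
In Python, from workcell import bot gives the robot as it stands. The module is installed in compiled form; this text tells all that it offers.
- The arm moves only by the tool send_rows, never from a script. Its argument "deltas" is a list of rows, each an object of numbers: "tx", "ty", "tz": the shift along the tool's x, y, z in units of 0.25 m (1.0 is 0.25 m); "ax", "ay", "az": the turn, a rotation vector about the tool's x, y, z in units of 2 pi rad (1.0 is 2 pi rad); "fingers": the closure, from 0 (fully open) to 1 (shut). In form: [{"tx": .., "ty": .., "tz": .., "ax": .., "ay": .., "az": .., "fingers": ..}, ...]. A call has 1 to 8 rows; each row is the pose to reach, as a shift and turn from the pose commanded when the call began, along the tool's axes at that moment, turning the shorter way round; what a row does not reach only later rows make up. A row lasts 1/10 s, in which the tool goes at most 50 mm and 8.59 degrees, less where a joint would pass 70% of its speed; a pose out of reach is approached as far as the arm can. A call with a number of a shift or a turn outside -1 to 1 is refused whole. A call with a gripper value outside its range is refused whole. The fingers move at their own pace and stop on an object; "newtons" is the grip in N (left out, the last holds). Time passes only in rows, so rows that repeat a pose let the fingers close. It gives the time, the measured TCP pose, the force, the opening and the grip force at its end, in the units of the state.
- bot.state(): the state, without advancing time (a new reading comes with each control period).
- bot.grab_frame(name): name is "scene" or "top" or "wrist"; returns a dict with "frame" (420x560x3 uint8, red, green, blue), "intrinsics" (3x3 intrinsics, pixels), "camera_from_world" (4x4, takes a point from world to camera coordinates). Camera axes: x right, y up, looking along -z (the intrinsics and any distortion apply to the point x, -y, -z); pixel columns grow to the right and rows downward; lengths in m; the calibration is good to about 2 mm. A picture is of the moment at which its call begins. There is no depth.
- bot.finish_job(): hands the job in; it is judged then, once.
The state is a dict: "t": time; "q": joint angles; "dq": joint speeds; "tau": joint torques, N m; "eef_pos": TCP position; "eef_rot": TCP orientation; "wrist_force": force on the tool from outside, world axes, zero at the start; "moment": the same for the moment, N m; "opening": finger opening in m; "gripper_force": force on a finger pad.
Only numpy, scipy, OpenCV 4.12 (cv2) and the standard library are available. Lean on these libraries where they do the work, as an engineer would, in place of code of your own. Each camera call takes 0.05 s, during which the arm holds its last target. There are 200 camera calls.

## Task

Lift the vacuum seed pen out of its stand by its grey handle, dip its nozzle well below the rim of the sample tin that has grain in it, and lift it out again. Keeping the pen upright, carry it across over the top of the stack of two sieves, without knocking the tins, the sieves or the other things lying about, and finish with the nozzle over the centre of the tin on the scale, about a centimetre above its rim and never touching that tin. The program finishes while still holding the pen there, still and upright.

Things in the scene. Friction and masses are not known exactly. Their poses are not given: they have to be found in the camera images.
- seed_pen: vacuum seed pen, 137 mm long, 70 g, upright in its stand, nozzle down. Origin at the nozzle end, z up along the pen. Above the nozzle end: steel nozzle 4 mm wide, stem 8 mm wide up to 75 mm; flange 28 mm wide from 75 to 80 mm, resting on the stand's tube; smooth round grey handle 18 mm wide from 80 to 133 mm; black button on top. In the stand the nozzle end is 10 mm above the worktop
- pen_tip (a point): end of the pen's nozzle (same point as the pen's origin)
- pen_grip (a point): point on the pen's axis in the handle, 108 mm above the nozzle end: the place to grip
- pen_stand: fixed stand of the pen: 80 x 80 mm dark base plate 8 mm thick with an upright aluminium tube 34 mm across, bore 14 mm, top at 85 mm. Origin under its centre. Lift the pen 80 mm straight up to clear it
- grain_tin: the open round aluminium sample tin with loose-looking grain in it (decoration only: the nozzle passes into the grain freely down to the solid floor), 56 mm across, 27 mm high, inside 50 mm across, floor 2 mm thick. Loose, 55 g. Origin under its centre, on the worktop
- grain_tin_mouth (a point): centre of the grain tin's mouth, level with its rim, 27 mm above its underside
- empty_tin: open tin of the same shape and size, empty, standing on the worktop beside the grain tin; the two swap places from start to start. Leave alone. Origin under its centre
- scale: electronic counter scale, 252 x 187 x 63 mm, fixed; its display and keys face the robot and its ribbed steel pan (172 x 176 mm, top 63 mm above the worktop) is on its far part. Origin under the scale's centre, x axis from display to back
- weighing_tin: open empty tin of the same shape and size as the other two, loose, standing on the scale's pan, not always in its middle. Origin under its centre
- weighing_tin_mouth (a point): the target: centre of the weighing tin's mouth, level with its rim, 27 mm above its underside (90 mm above the worktop)
- sieve_upper: upper of two round steel test sieves stacked between the tins on the left and the scale on the right, 154 mm across, 45 mm high, fixed. Origin under its centre, 45 mm above the worktop; the stack's top is 90 mm above the worktop
- sieve_lower: lower test sieve, 160 mm across, 45 mm high, fixed, on the worktop. Origin under its centre
- weight_big: brass check weight, 38 mm across, 40 mm high, on the worktop in front of the sieves. Leave alone
- weight_small: brass check weight, 30 mm across, 33 mm high, beside the big one. Leave alone
Things that resemble listed ones, but are neither listed nor needed, are in the scene too. Leave any blue look-alike of the weighing_tin alone.

How it is judged (in metres and radians):
On the way, in this order (a step that is already met when the one before it is completed fails the run):
1. the pen is lifted out of its stand, held by the fingers (contact force between the fingers and seed_pen above 0.5 N and z of pen_tip in the frame of pen_stand above 0.088 m), for 0.05 s.
2. the nozzle end is inside the grain tin, at least 8 mm below its rim (horizontal distance between pen_tip and grain_tin_mouth below 0.023 m and z of pen_tip in the frame of grain_tin below 0.019 m and contact force between the fingers and seed_pen above 0.5 N), for 0.1 s.
3. the nozzle end passes over the sieve stack, above its top and within its outline (horizontal distance between pen_tip and sieve_upper below 0.072 m and height (world z) of pen_tip above 0.092 m and contact force between the fingers and seed_pen above 0.5 N), for 0.02 s.
At the end, for the whole second after the job is handed in: Pen held by the fingers alone, still, upright within 0.12 rad, nozzle end within 10 mm of the weighing tin's centre line and 3 to 22 mm above its rim, touching nothing else; weighing tin within 8 mm of its start, grain tin 25 mm, empty tin and weights 15 mm (horizontal distance between pen_tip and weighing_tin_mouth below 0.01 m and z of pen_tip in the frame of weighing_tin_mouth between 0.003 and 0.022 m and angle between seed_pen's own z axis and vertical below 0.12 rad and linear speed of seed_pen below 0.02 m/s and contact force between the fingers and seed_pen above 0.5 N and contact force between seed_pen and weighing_tin below 0.05 N and contact force between seed_pen and scale below 0.05 N and contact force between seed_pen and sieve_upper below 0.05 N and contact force between seed_pen and pen_stand below 0.05 N and contact force between seed_pen and grain_tin below 0.05 N and contact force between seed_pen and empty_tin below 0.05 N and distance of weighing_tin from where it was at the start of the episode below 0.008 m and distance of grain_tin from where it was at the start of the episode below 0.025 m and distance of each of empty_tin, weight_big, weight_small from where it was at the start of the episode below 0.015 m); the arm keeps its last pose, push and grip.
It fails at once if the pen touches the weighing tin, or that tin is moved by more than 8 mm (contact force between seed_pen and weighing_tin above 0.3 N or distance of weighing_tin from where it was at the start of the episode above 0.008 m).
It fails at once if the grain tin is pushed by more than 25 mm or tipped (distance of grain_tin from where it was at the start of the episode above 0.025 m or angle between grain_tin's own z axis and vertical above 0.3 rad).
It fails at once if the pen leans more than 0.6 rad (angle between seed_pen's own z axis and vertical above 0.6 rad).
It fails at once if the pen or the fingers knock a sieve with more than 3 N (contact force between any of seed_pen, the fingers and sieve_lower above 3 N or contact force between any of seed_pen, the fingers and sieve_upper above 3 N).
It fails at once if the empty tin or a weight is moved by more than 15 mm (distance of any of empty_tin, weight_big, weight_small from where it was at the start of the episode above 0.015 m).
It also fails if it takes over 45 s, if anything falls off the work surface, if the arm or the gripper's body presses on something with over 40 N, if the wrist force passes 120 N, or if a joint passes its speed limit or range.

## Working session

There is one attempt and no reset: what is moved stays moved. The work goes in short steps, Python scripts to look and compute and a tool call to move; the robot and the scene stay as the last step left them, time stands still between calls to the robot, and variables do not carry over. Pictures are saved under pics/ and viewed, at most 10 in all, crops included, and the job is handed in when it is done.

Besides the shell and the picture viewer there is one more tool, called after "Emit:" as a command line: name --argument value ..., lists and objects as JSON in quotes. send_rows: Moves the arm, as the interface text tells. Its arguments: {"type":"object","properties":{"deltas":{"type":"array"},"newtons":{"type":"number"}},"required":["deltas"]}

```bash
mkdir -p pics; python3 - <<'E'
from workcell import bot
import cv2,numpy as np,pickle
d={}
for n in("scene","top"):
    f=bot.grab_frame(n);d[n]=f
    cv2.imwrite(f"pics/{n}0.png",cv2.cvtColor(f["frame"],cv2.COLOR_RGB2BGR))
    print(n,f["intrinsics"],f["camera_from_world"], [k for k in f])
pickle.dump(d,open("f0.pkl","wb"))
s=bot.state();print(s["t"],s["eef_pos"],s["eef_rot"],s["opening"],bot.grip_point_offset)
E
```

```text
scene [[382.65838305   0.         284.55824466]
 [  0.         382.65838305 214.01276712]
 [  0.           0.           1.        ]] [[ 0.6124102  -0.79052193  0.00536824 -0.39424818]
 [ 0.43687397  0.3440862   0.8311112  -0.23437175]
 [-0.65885877 -0.50663573  0.55608035 -0.78835754]
 [ 0.          0.          0.          1.        ]] ['frame', 'intrinsics', 'camera_from_world']
top [[420.53985137   0.         281.49987304]
 [  0.         420.53985137 215.01873033]
 [  0.           0.           1.        ]] [[-0.01529443 -0.99987043 -0.00502071 -0.13658692]
 [ 0.97162691 -0.01604732  0.23597379 -0.44865702]
 [-0.23602378 -0.00126917  0.97174645 -0.98059519]
 [ 0.          0.          0.          1.        ]] ['frame', 'intrinsics', 'camera_from_world']
0.1 [ 0.21403194 -0.50638299  0.2382119 ] [[ 9.21149928e-01  3.89207868e-01 -2.11920747e-04]
 [ 3.89207809e-01 -9.21149091e-01  1.27799519e-03]
 [ 3.02195181e-04 -1.25970639e-03 -9.99999161e-01]] 0.08821672455029408 0.0187
```

View pics/scene0.png

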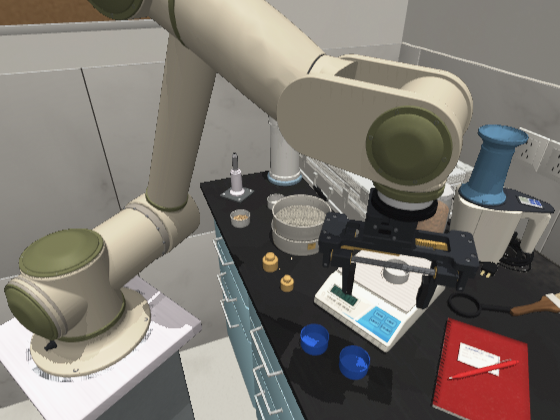

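View pics/top0.png

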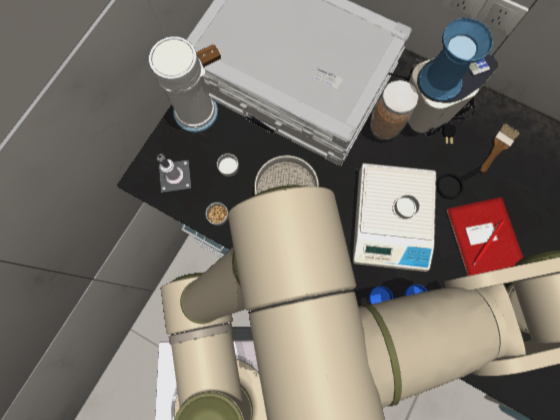

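Scene view: the arm hovers over the scale on the right. The stand with the pen is at (237,180), the grain tin at (240,218), and the sieves at (302,222). Top view: stand ≈(175,176), grain tin ≈(217,213), empty tin ≈(228,164), sieves ≈(287,183), weighing tin ≈(405,207). I'll zoom in to get better pixel positions.

```bash
cat > h.py <<'E'
import numpy as np,pickle
def px(f,p):
    p=np.atleast_2d(p);T=f["camera_from_world"];c=p@T[:3,:3].T+T[:3,3]
    u=np.c_[c[:,0],-c[:,1],-c[:,2]]@f["intrinsics"].T
    return u[:,:2]/u[:,2:]
def back(f,uv,z):
    T=f["camera_from_world"];r=np.linalg.solve(f["intrinsics"],[*uv,1.])
    R=T[:3,:3];o=-R.T@T[:3,3];d=R.T@(r*[1,-1,-1]);return o+d*(z-o[2])/d[2]
def circ(f,c,r,n=90):
    a=np.linspace(0,2*np.pi,n);return px(f,np.c_[c[0]+r*np.cos(a),c[1]+r*np.sin(a),np.full(n,c[2])])
E
python3 - <<'E'
from h import *;import cv2
d=pickle.load(open("f0.pkl","rb"));t=d["top"]
for n,uv,z in(("stand top pen",(164,158),.147),("stand",(175,176),.008),("grain",(217,213),.027),("empty",(228,164),.027),("sieve",(287,183),.09),("wt",(405,207),.09)):print(n,back(t,uv,z).round(4))
im=cv2.cvtColor(t["frame"],cv2.COLOR_RGB2BGR)
a=cv2.resize(im[140:230,140:250],None,fx=7,fy=6.6,interpolation=cv2.INTER_CUBIC) if 0 else cv2.resize(im[140:230,140:250],(770,630)[:2],interpolation=cv2.INTER_CUBIC)
cv2.imwrite("pics/c1.png",a[:600])
E
```

```text
stand top pen [0.5636 0.1254 0.147 ]
stand [0.5678 0.135  0.008 ]
grain [0.4608 0.0193 0.027 ]
empty [ 0.5917 -0.0066  0.027 ]
sieve [ 0.5168 -0.1582  0.09  ]
wt [ 0.4523 -0.4375  0.09  ]
```

View pics/c1.png

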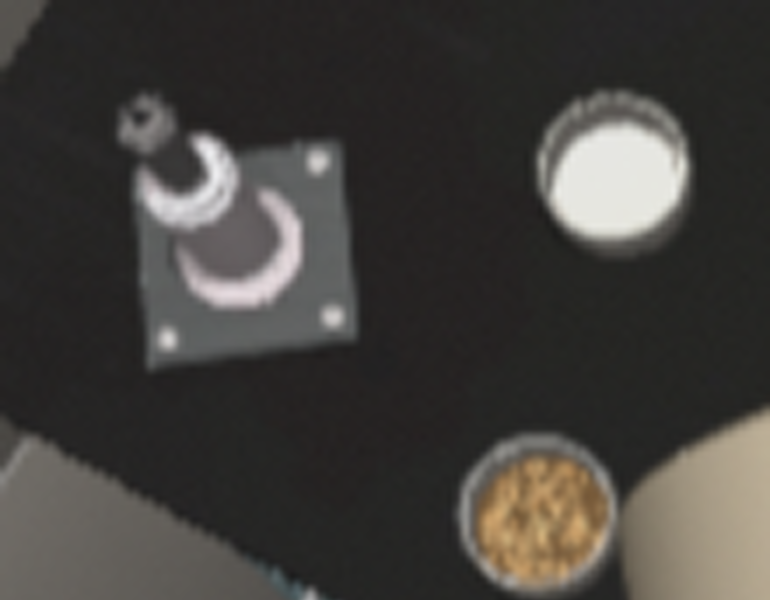

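Crop (7× from (140,140)): pen button at (147,122), flange centre at (188,180), and base plate corners at BL (150,369) and TR (343,141). The grain tin rim centre is (538,512) and the empty tin rim centre is about (614,168).

```bash
python3 - <<'E'
from h import *;import cv2
d=pickle.load(open("f0.pkl","rb"));t=d["top"];s=d["scene"]
for n,uv,z in(("button",(147,122),.147),("flange",(188,180),.09),("plate",(246.5,255),.008),("grain",(538,512),.027)):print(n,back(t,np.array(uv)/7+140-.43,z).round(4))
P=[((.565,.131,.147),.007),((.565,.131,.09),.014),((.565,.131,0.085),.017),((.4608,.0193,.027),.028),((.5917,-.0066,.027),.028),((.5168,-.1582,.09),.077),((.5168,-.1582,.0),.08),((.4523,-.4375,.09),.028)]
def draw(f,box,k):
    x,y,x2,y2=box
    im=cv2.resize(cv2.cvtColor(f["frame"],cv2.COLOR_RGB2BGR)[y:y2,x:x2],None,fx=k,fy=k,interpolation=cv2.INTER_CUBIC)
    for c,r in P: cv2.polylines(im,[((circ(f,c,r)-[x,y]+.5)*k*8).astype(np.int32)],True,(0,0,255),1,shift=3)
    return im
a=draw(t,(145,145,305,225),5);b=draw(t,(350,155,450,275),2.5)
c=draw(s,(215,140,345,260),2.5)
o=np.zeros((600,800,3),np.uint8);a=a[:300];o[:a.shape[0],:a.shape[1]]=a[:, :800];o[300:600,:b.shape[1]]=b[:300];o[300:600,300:300+c.shape[1]]=c[:300]
cv2.imwrite("pics/c2.png",o)
E
```

```text
button [0.5662 0.1334 0.147 ]
flange [0.5672 0.1354 0.09  ]
plate [0.5678 0.1356 0.008 ]
grain [0.4615 0.0208 0.027 ]
```

View pics/c2.png

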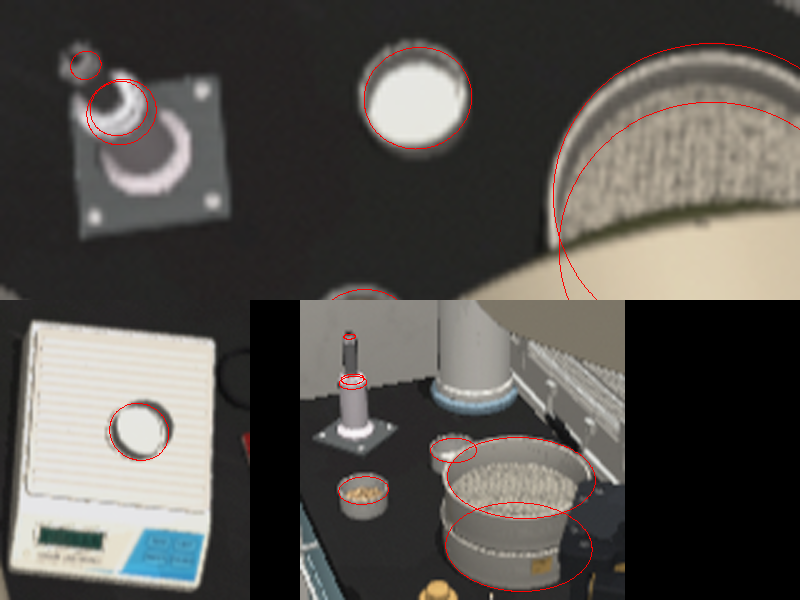

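Overlay: the grain, empty and weighing tins and the sieve fit to within about 2 mm. The pen circle sits about 3 mm off in the top view, which agrees better with (0.567,0.1345), but fits in the scene view. Next I'll check what the wrist camera sees.

```bash
python3 - <<'E'
from h import *;from workcell import bot
f=bot.grab_frame("wrist");T=f["camera_from_world"]
print("campos",-T[:3,:3].T@T[:3,3],"look",-T[2,:3],"up",T[1,:3])
print(px(f,[[.453,-.438,.09],[.214,-.507,.0]]).round(0))
E
```

```text
campos [ 0.28573518 -0.47775052  0.38451652] look [-0.27372801 -0.1134161  -0.95509673] up [ 0.87926391  0.37297502 -0.29628468]
[[ 326. -141.]
 [ 285.  173.]]
```

Emit:
send_rows --deltas '[{"tx": 0.5, "ty": -0.1, "tz": -0.1, "az": 0.0636, "fingers": 0}, {"tx": 0.5, "ty": -0.1, "tz": -0.1, "az": 0.0636, "fingers": 0}, {"tx": 0.5, "ty": -0.1, "tz": -0.1, "az": 0.0636, "fingers": 0}, {"tx": 0.5, "ty": -0.1, "tz": -0.1, "az": 0.0636, "fingers": 0}, {"tx": 0.5, "ty": -0.1, "tz": -0.1, "az": 0.0636, "fingers": 0}, {"tx": 0.5, "ty": -0.1, "tz": -0.1, "az": 0.0636, "fingers": 0}]'

```text
$.deltas[0]: bad value
```

```bash
python3 - <<'E'
from h import *;from workcell import bot;import cv2
f=bot.grab_frame("wrist");T=f["camera_from_world"];pickle.dump(f,open("w1.pkl","wb"))
print("campos",-T[:3,:3].T@T[:3,3],"look",-T[2,:3],"up",T[1,:3])
print(px(f,[[.453,-.438,.09],[.517,-.158,.09]]).round(0))
s=bot.state();print(s["t"],s["eef_pos"],s["eef_rot"].round(3))
im=cv2.cvtColor(f["frame"],cv2.COLOR_RGB2BGR)
cv2.polylines(im,[circ(f,(.4523,-.4375,.09),.028).astype(np.int32)],True,(0,0,255),1)
cv2.imwrite("pics/w1.png",im)
E
```

```text
campos [ 0.28573745 -0.47776205  0.38459743] look [-0.27369111 -0.11360755 -0.95508455] up [ 0.87927542  0.37291548 -0.29632547]
[[ 326. -141.]
 [ -75. -519.]]
0.2 [ 0.21404815 -0.50646894  0.23837846] [[ 0.921  0.389 -0.   ]
 [ 0.389 -0.921  0.001]
 [ 0.    -0.001 -1.   ]]
```

View pics/w1.png

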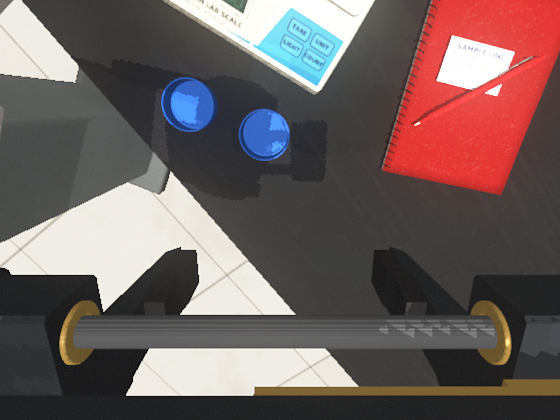

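The move was refused, probably because keys were missing. The wrist image still shows the start view: blue look-alike tins at (188,104) and (264,135), with the scale's front edge at the top. I'll send it again with all keys.

Emit:
send_rows --deltas '[{"tx": 0.5, "ty": -0.1, "tz": -0.1, "ax": 0, "ay": 0, "az": 0.0636, "fingers": 0}, {"tx": 0.5, "ty": -0.1, "tz": -0.1, "ax": 0, "ay": 0, "az": 0.0636, "fingers": 0}, {"tx": 0.5, "ty": -0.1, "tz": -0.1, "ax": 0, "ay": 0, "az": 0.0636, "fingers": 0}, {"tx": 0.5, "ty": -0.1, "tz": -0.1, "ax": 0, "ay": 0, "az": 0.0636, "fingers": 0}, {"tx": 0.5, "ty": -0.1, "tz": -0.1, "ax": 0, "ay": 0, "az": 0.0636, "fingers": 0}]'

```text
t: 0.7
eef_pos: [0.3198, -0.4346, 0.2637]
eef_rot: [[1.0, 0.003, -0.0], [0.003, -1.0, -0.0], [-0.0, 0.0, -1.0]]
wrist_force: [-0.7, -0.3, -0.3]
opening: 0.0879
gripper_force: 0.0
```

```bash
python3 - <<'E'
from h import *;from workcell import bot;import cv2
f=bot.grab_frame("wrist");pickle.dump(f,open("w1.pkl","wb"))
print(px(f,[[.453,-.438,.09],[.517,-.158,.09]]).round(0))
s=bot.state();print(s["t"],s["eef_pos"],s["eef_rot"].round(3))
im=cv2.cvtColor(f["frame"],cv2.COLOR_RGB2BGR)
cv2.polylines(im,[circ(f,(.4523,-.4375,.09),.028).astype(np.int32)],True,(0,0,255),1)
cv2.imwrite("pics/w2.png",im)
E
```

```text
[[288.  41.]
 [-45. -44.]]
0.75 [ 0.31917495 -0.43505307  0.26342608] [[ 1.     0.002 -0.   ]
 [ 0.002 -1.     0.   ]
 [-0.    -0.    -1.   ]]
```

View pics/w2.png

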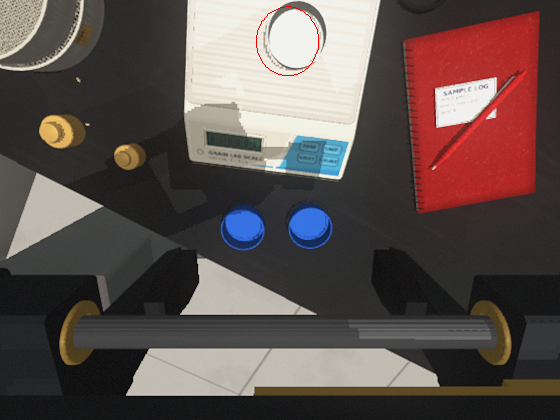

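Wrist view: the weighing tin rim is centred near (294,36), while my overlay is at (288,41). That puts it about 5 mm farther in −y and 4 mm in +x. I'll zoom both views to reconcile them.

```bash
python3 - <<'E'
from h import *;import cv2
t=pickle.load(open("f0.pkl","rb"))["top"];w=pickle.load(open("w1.pkl","rb"))
def draw(f,box,k,c):
    x,y,x2,y2=box
    im=cv2.resize(cv2.cvtColor(f["frame"],cv2.COLOR_RGB2BGR)[y:y2,x:x2],None,fx=k,fy=k,interpolation=cv2.INTER_CUBIC)
    for h,r,col in((.09,.028,(0,0,255)),(.09,.025,(255,0,0)),(.063,.028,(0,160,0))): cv2.polylines(im,[((circ(f,(*c,h),r)-[x,y]+.5)*k*8).astype(np.int32)],True,col,1,shift=3)
    return im
c=(.455,-.440)
a=draw(t,(383,187,428,227),8.5,c);b=draw(w,(250,0,340,85),4.5,c)
print(a.shape,b.shape)
o=np.zeros((400,800,3),np.uint8);o[:a.shape[0],:a.shape[1]]=a;o[:b.shape[0],395:395+b.shape[1]]=b[:400]
cv2.imwrite("pics/c3.png",o)
E
```

```text
(340, 382, 3) (382, 405, 3)
```

View pics/c3.png

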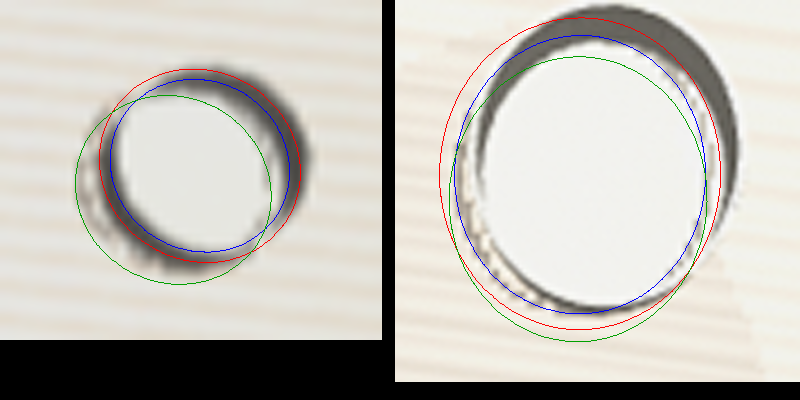

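Offsets of the drawn circles: the top view suggests about (0.455,−0.4415) and the wrist about (0.457,−0.4435), so I'll use (0.456,−0.4425). Next I move towards the pen.

Emit:
send_rows --deltas '[{"tx": 0.2, "ty": -0.9, "tz": 0, "ax": 0, "ay": 0, "az": 0, "fingers": 0}, {"tx": 0.2, "ty": -0.9, "tz": 0, "ax": 0, "ay": 0, "az": 0, "fingers": 0}, {"tx": 0.2, "ty": -0.9, "tz": 0, "ax": 0, "ay": 0, "az": 0, "fingers": 0}, {"tx": 0.2, "ty": -0.9, "tz": 0, "ax": 0, "ay": 0, "az": 0, "fingers": 0}, {"tx": 0.2, "ty": -0.9, "tz": 0, "ax": 0, "ay": 0, "az": 0, "fingers": 0}]'

```text
t: 1.25
eef_pos: [0.3688, -0.208, 0.2636]
eef_rot: [[1.0, 0.001, -0.0], [0.001, -1.0, 0.001], [-0.0, -0.001, -1.0]]
wrist_force: [0.7, 0.3, -0.3]
opening: 0.088
gripper_force: 0.0
```

Emit:
send_rows --deltas '[{"tx": 0.2, "ty": -0.9, "tz": 0, "ax": 0, "ay": 0, "az": 0, "fingers": 0}, {"tx": 0.2, "ty": -0.9, "tz": 0, "ax": 0, "ay": 0, "az": 0, "fingers": 0}, {"tx": 0.2, "ty": -0.9, "tz": 0, "ax": 0, "ay": 0, "az": 0, "fingers": 0}, {"tx": 0.2, "ty": -0.9, "tz": 0, "ax": 0, "ay": 0, "az": 0, "fingers": 0}, {"tx": 0.2, "ty": -0.9, "tz": 0, "ax": 0, "ay": 0, "az": 0, "fingers": 0}]'

```text
t: 1.75
eef_pos: [0.4193, 0.0168, 0.2636]
eef_rot: [[1.0, 0.001, -0.0], [0.001, -1.0, 0.0], [-0.0, -0.0, -1.0]]
wrist_force: [-0.5, -0.4, 0.4]
opening: 0.0879
gripper_force: 0.0
```

Emit:
send_rows --deltas '[{"tx": 0.08, "ty": -0.34, "tz": 0, "ax": 0, "ay": 0, "az": 0, "fingers": 0}, {"tx": 0.08, "ty": -0.34, "tz": 0, "ax": 0, "ay": 0, "az": 0, "fingers": 0}, {"tx": 0.08, "ty": -0.34, "tz": 0, "ax": 0, "ay": 0, "az": 0, "fingers": 0}]'

```text
t: 2.05
eef_pos: [0.4398, 0.1022, 0.2633]
eef_rot: [[1.0, 0.004, -0.001], [0.004, -1.0, 0.001], [-0.001, -0.001, -1.0]]
wrist_force: [-0.3, -0.4, -0.3]
opening: 0.0881
gripper_force: 0.0
```

```bash
python3 - <<'E'
from h import *;from workcell import bot;import cv2
f=bot.grab_frame("wrist");pickle.dump(f,open("w2.pkl","wb"))
s=bot.state();print(s["t"],s["eef_pos"],s["q"].round(0))
im=cv2.cvtColor(f["frame"],cv2.COLOR_RGB2BGR)
for c,r in(((.567,.1345,.147),.007),((.567,.1345,.09),.014),((.567,.1345,.085),.017),((.461,.020,.027),.028),((.592,-.0075,.027),.028),((.5168,-.1582,.09),.077)):
  cv2.polylines(im,[(circ(f,c,r)*8).astype(np.int32)],True,(0,0,255),1,shift=3)
cv2.imwrite("pics/w3.png",cv2.resize(im,(800,600)))
E
```

```text
2.1 [0.43954969 0.10055302 0.26321409] [-2. 11. 86. -0. 83. 88.]
```

View pics/w3.png

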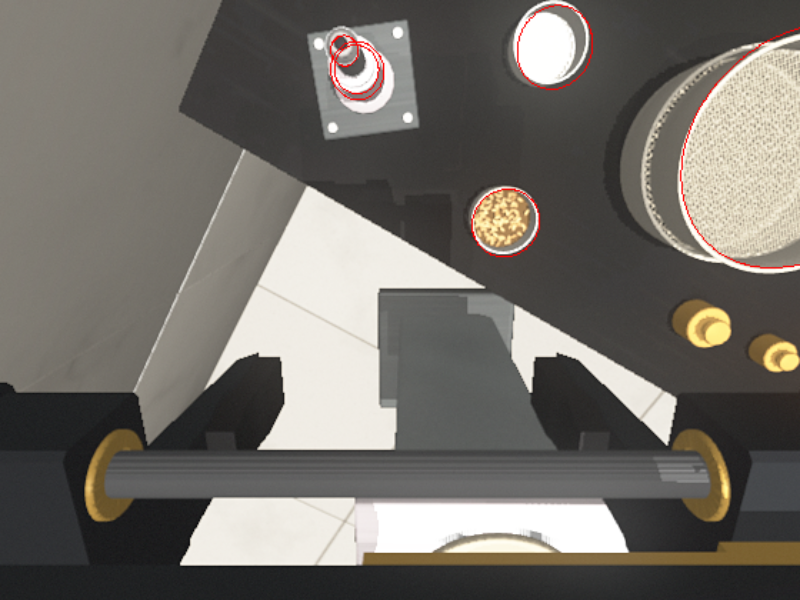

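The overlay matches the grain tin, empty tin and sieve. The pen button is at (341,42) against the drawn (345,49), so I'll use pen ≈(0.569,0.136). The wrist camera would come close to the tall canister behind the pen. To avoid that I'll turn the gripper half a turn first (q6 88→−92).

Emit:
send_rows --deltas '[{"tx": 0, "ty": 0, "tz": 0, "ax": 0, "ay": 0, "az": -0.16, "fingers": 0}, {"tx": 0, "ty": 0, "tz": 0, "ax": 0, "ay": 0, "az": -0.16, "fingers": 0}, {"tx": 0, "ty": 0, "tz": 0, "ax": 0, "ay": 0, "az": -0.16, "fingers": 0}, {"tx": 0, "ty": 0, "tz": 0, "ax": 0, "ay": 0, "az": -0.16, "fingers": 0}, {"tx": 0, "ty": 0, "tz": 0, "ax": 0, "ay": 0, "az": -0.16, "fingers": 0}, {"tx": 0, "ty": 0, "tz": 0, "ax": 0, "ay": 0, "az": -0.16, "fingers": 0}, {"tx": 0, "ty": 0, "tz": 0, "ax": 0, "ay": 0, "az": -0.16, "fingers": 0}, {"tx": 0, "ty": 0, "tz": 0, "ax": 0, "ay": 0, "az": -0.16, "fingers": 0}]'

```text
t: 2.9
eef_pos: [0.4394, 0.0983, 0.2636]
eef_rot: [[0.537, 0.844, -0.001], [0.844, -0.537, -0.0], [-0.001, -0.0, -1.0]]
wrist_force: [0.0, -0.6, 0.5]
opening: 0.088
gripper_force: 0.0
```

Emit:
send_rows --deltas '[{"tx": 0, "ty": 0, "tz": 0, "ax": 0, "ay": 0, "az": -0.17, "fingers": 0}, {"tx": 0, "ty": 0, "tz": 0, "ax": 0, "ay": 0, "az": -0.17, "fingers": 0}, {"tx": 0, "ty": 0, "tz": 0, "ax": 0, "ay": 0, "az": -0.17, "fingers": 0}, {"tx": 0, "ty": 0, "tz": 0, "ax": 0, "ay": 0, "az": -0.17, "fingers": 0}, {"tx": 0, "ty": 0, "tz": 0, "ax": 0, "ay": 0, "az": -0.17, "fingers": 0}, {"tx": 0, "ty": 0, "tz": 0, "ax": 0, "ay": 0, "az": -0.17, "fingers": 0}, {"tx": 0, "ty": 0, "tz": 0, "ax": 0, "ay": 0, "az": -0.17, "fingers": 0}, {"tx": 0, "ty": 0, "tz": 0, "ax": 0, "ay": 0, "az": -0.17, "fingers": 0}]'

```text
t: 3.7
eef_pos: [0.4394, 0.099, 0.2637]
eef_rot: [[-0.48, 0.877, -0.0], [0.877, 0.48, -0.0], [-0.0, -0.0, -1.0]]
wrist_force: [-0.6, 0.3, -0.7]
opening: 0.0882
gripper_force: 0.0
```

Emit:
send_rows --deltas '[{"tx": 0, "ty": 0, "tz": 0, "ax": 0, "ay": 0, "az": -0.17, "fingers": 0}, {"tx": 0, "ty": 0, "tz": 0, "ax": 0, "ay": 0, "az": -0.17, "fingers": 0}, {"tx": 0, "ty": 0, "tz": 0, "ax": 0, "ay": 0, "az": -0.17, "fingers": 0}, {"tx": 0, "ty": 0, "tz": 0, "ax": 0, "ay": 0, "az": -0.17, "fingers": 0}, {"tx": 0, "ty": 0, "tz": 0, "ax": 0, "ay": 0, "az": -0.17, "fingers": 0}, {"tx": 0, "ty": 0, "tz": 0, "ax": 0, "ay": 0, "az": -0.17, "fingers": 0}, {"tx": 0, "ty": 0, "tz": 0, "ax": 0, "ay": 0, "az": -0.17, "fingers": 0}, {"tx": 0, "ty": 0, "tz": 0, "ax": 0, "ay": 0, "az": -0.17, "fingers": 0}]'

```text
t: 4.5
eef_pos: [0.4394, 0.0994, 0.2637]
eef_rot: [[-1.0, 0.003, -0.0], [0.003, 1.0, -0.0], [0.0, -0.0, -1.0]]
wrist_force: [-0.6, -0.1, -0.8]
opening: 0.0885
gripper_force: 0.0
```

Emit:
send_rows --deltas '[{"tx": -0.518, "ty": 0.146, "tz": 0, "ax": 0, "ay": 0, "az": 0, "fingers": 0}, {"tx": -0.518, "ty": 0.146, "tz": 0, "ax": 0, "ay": 0, "az": 0, "fingers": 0}, {"tx": -0.518, "ty": 0.146, "tz": 0, "ax": 0, "ay": 0, "az": 0, "fingers": 0}, {"tx": -0.518, "ty": 0.146, "tz": 0, "ax": 0, "ay": 0, "az": 0, "fingers": 0}, {"tx": -0.518, "ty": 0.146, "tz": 0, "ax": 0, "ay": 0, "az": 0, "fingers": 0}, {"tx": -0.518, "ty": 0.146, "tz": 0, "ax": 0, "ay": 0, "az": 0, "fingers": 0}]'

```text
t: 5.1
eef_pos: [0.5681, 0.1362, 0.264]
eef_rot: [[-1.0, 0.003, -0.0], [0.003, 1.0, -0.0], [0.0, -0.0, -1.0]]
wrist_force: [0.8, -0.1, -0.6]
opening: 0.0881
gripper_force: 0.0
```

```bash
python3 - <<'E'
from h import *;from workcell import bot;import cv2
f=bot.grab_frame("wrist");pickle.dump(f,open("w4.pkl","wb"));s=bot.grab_frame("scene");t=bot.grab_frame("top")
print(bot.state()["eef_pos"],px(f,[[.569,.136,.147]]))
im=cv2.cvtColor(f["frame"],cv2.COLOR_RGB2BGR)
for c,r in(((.569,.136,.147),.007),((.569,.136,.09),.014),((.569,.136,.085),.017)):
  cv2.polylines(im,[(circ(f,c,r)*8).astype(np.int32)],True,(0,0,255),1,shift=3)
a=cv2.resize(im,(500,375));o=np.zeros((600,800,3),np.uint8);o[:375,:500]=a
b=cv2.cvtColor(s["frame"],cv2.COLOR_RGB2BGR)[90:240,180:330];o[:300,500:]=cv2.resize(b,(300,300))
b=cv2.cvtColor(t["frame"],cv2.COLOR_RGB2BGR)[90:240,100:250];o[300:,500:]=cv2.resize(b,(300,300))
cv2.imwrite("pics/w4.png",o)
E
```

```text
[0.56819512 0.13632871 0.26440011] [[285.52909467 200.67724043]]
```

View pics/w4.png

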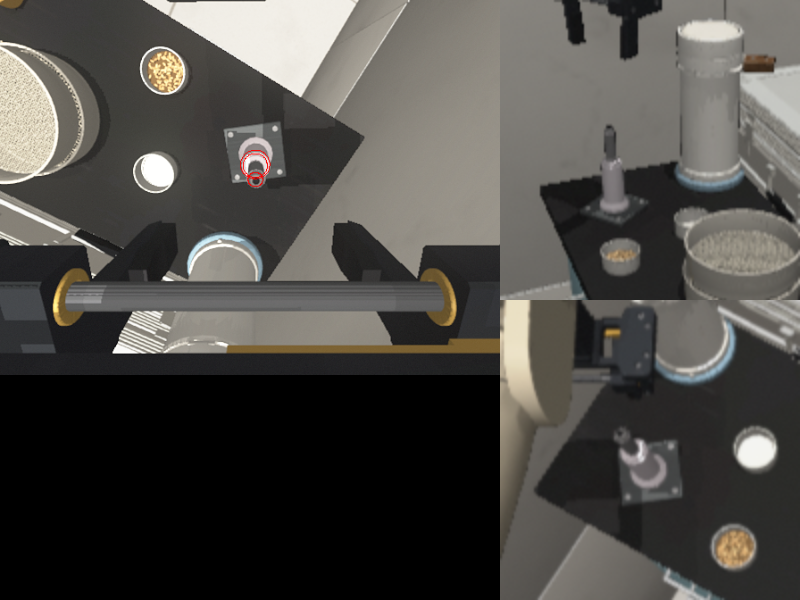

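The drawn circles sit on the pen button (wrist crop (256,180)) and flange, and the canister is clear of the gripper. I'll descend and grip.

Emit:
send_rows --deltas '[{"tx": 0, "ty": 0, "tz": 0.12, "ax": 0, "ay": 0, "az": 0, "fingers": 0}, {"tx": 0, "ty": 0, "tz": 0.24, "ax": 0, "ay": 0, "az": 0, "fingers": 0}, {"tx": 0, "ty": 0, "tz": 0.36, "ax": 0, "ay": 0, "az": 0, "fingers": 0}, {"tx": 0, "ty": 0, "tz": 0.48, "ax": 0, "ay": 0, "az": 0, "fingers": 0}, {"tx": 0, "ty": 0, "tz": 0.57, "ax": 0, "ay": 0, "az": 0, "fingers": 0}, {"tx": 0, "ty": 0, "tz": 0.63, "ax": 0, "ay": 0, "az": 0, "fingers": 0}, {"tx": 0, "ty": 0, "tz": 0.658, "ax": 0, "ay": 0, "az": 0, "fingers": 0}, {"tx": 0, "ty": 0, "tz": 0.658, "ax": 0, "ay": 0, "az": 0, "fingers": 0}]'

```text
t: 6.05
eef_pos: [0.5685, 0.1365, 0.0991]
eef_rot: [[-1.0, 0.0, -0.001], [0.0, 1.0, -0.0], [0.001, -0.0, -1.0]]
wrist_force: [-0.9, -0.0, 0.7]
opening: 0.0883
gripper_force: 0.0
```

Emit:
send_rows --deltas '[{"tx": 0, "ty": 0, "tz": 0, "ax": 0, "ay": 0, "az": 0, "fingers": 1}, {"tx": 0, "ty": 0, "tz": 0, "ax": 0, "ay": 0, "az": 0, "fingers": 1}, {"tx": 0, "ty": 0, "tz": 0, "ax": 0, "ay": 0, "az": 0, "fingers": 1}, {"tx": 0, "ty": 0, "tz": 0, "ax": 0, "ay": 0, "az": 0, "fingers": 1}, {"tx": 0, "ty": 0, "tz": 0, "ax": 0, "ay": 0, "az": 0, "fingers": 1}, {"tx": 0, "ty": 0, "tz": 0, "ax": 0, "ay": 0, "az": 0, "fingers": 1}, {"tx": 0, "ty": 0, "tz": 0, "ax": 0, "ay": 0, "az": 0, "fingers": 1}, {"tx": 0, "ty": 0, "tz": 0, "ax": 0, "ay": 0, "az": 0, "fingers": 1}]' --newtons 25

```text
t: 6.85
eef_pos: [0.5689, 0.1366, 0.0992]
eef_rot: [[-1.0, -0.0, -0.0], [-0.0, 1.0, -0.0], [0.0, -0.0, -1.0]]
wrist_force: [0.4, -0.4, -0.4]
opening: 0.0262
gripper_force: 0.0
```

Emit:
send_rows --deltas '[{"tx": 0, "ty": 0, "tz": 0, "ax": 0, "ay": 0, "az": 0, "fingers": 1}, {"tx": 0, "ty": 0, "tz": 0, "ax": 0, "ay": 0, "az": 0, "fingers": 1}, {"tx": 0, "ty": 0, "tz": 0, "ax": 0, "ay": 0, "az": 0, "fingers": 1}, {"tx": 0, "ty": 0, "tz": 0, "ax": 0, "ay": 0, "az": 0, "fingers": 1}, {"tx": 0, "ty": 0, "tz": 0, "ax": 0, "ay": 0, "az": 0, "fingers": 1}]'

```text
t: 7.35
eef_pos: [0.5689, 0.1366, 0.0992]
eef_rot: [[-1.0, -0.0, -0.0], [-0.0, 1.0, 0.0], [0.0, 0.0, -1.0]]
wrist_force: [-0.2, -0.6, 0.4]
opening: 0.0171
gripper_force: 25.0
```

Emit:
send_rows --deltas '[{"tx": 0, "ty": 0, "tz": -0.03, "ax": 0, "ay": 0, "az": 0, "fingers": 1}, {"tx": 0, "ty": 0, "tz": -0.09, "ax": 0, "ay": 0, "az": 0, "fingers": 1}, {"tx": 0, "ty": 0, "tz": -0.17, "ax": 0, "ay": 0, "az": 0, "fingers": 1}, {"tx": 0, "ty": 0, "tz": -0.25, "ax": 0, "ay": 0, "az": 0, "fingers": 1}, {"tx": 0, "ty": 0, "tz": -0.33, "ax": 0, "ay": 0, "az": 0, "fingers": 1}, {"tx": 0, "ty": 0, "tz": -0.41, "ax": 0, "ay": 0, "az": 0, "fingers": 1}, {"tx": 0, "ty": 0, "tz": -0.47, "ax": 0, "ay": 0, "az": 0, "fingers": 1}, {"tx": 0, "ty": 0, "tz": -0.5, "ax": 0, "ay": 0, "az": 0, "fingers": 1}]'

```text
t: 8.15
eef_pos: [0.5691, 0.1366, 0.2261]
eef_rot: [[-1.0, -0.0, 0.002], [-0.0, 1.0, 0.0], [-0.002, 0.0, -1.0]]
wrist_force: [-0.1, -0.0, -0.5]
opening: 0.0172
gripper_force: 25.0
```

```bash
python3 - <<'E'
from h import *;from workcell import bot;import cv2
f=bot.grab_frame("wrist");s=bot.grab_frame("scene");t=bot.grab_frame("top")
st=bot.state();e=np.array(st["eef_pos"]);print(e,st["opening"],st["gripper_force"])
def dr(g,box,w,h):
    x,y,x2,y2=box;k=w/(x2-x)
    im=cv2.resize(cv2.cvtColor(g["frame"],cv2.COLOR_RGB2BGR)[y:y2,x:x2],(w,h),interpolation=cv2.INTER_CUBIC)
    n=e+[0,0,.0187-.108]
    for dz,r in((0,.003),(.075,.014),(.137,.007)): cv2.polylines(im,[((circ(g,n+[0,0,dz],r)-[x,y]+.5)*k*8).astype(np.int32)],True,(0,0,255),1,shift=3)
    cv2.polylines(im,[((circ(g,(.462,.0205,.027),.028)-[x,y]+.5)*k*8).astype(np.int32)],True,(0,255,0),1,shift=3)
    return im
o=np.zeros((600,800,3),np.uint8)
o[:,:400]=dr(s,(190,90,290,240),400,600);o[:300,400:]=dr(f,(0,0,560,420),400,300);o[300:,400:]=dr(t,(140,110,260,200),400,300)
cv2.imwrite("pics/w5.png",o)
E
```

```text
[0.56878369 0.13660386 0.22420934] 0.017041144773278453 24.999869782950555
```

View pics/w5.png

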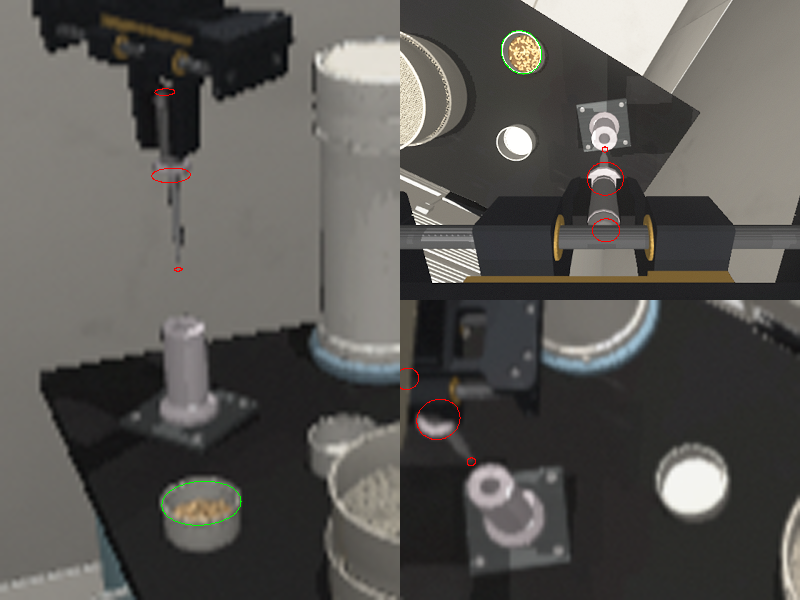

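The pen is held upright. The scene panel shows the nozzle at (178,268), where predicted, and the grain tin circle fits in the wrist panel at (522,51). Next I go over the grain tin.

Emit:
send_rows --deltas '[{"tx": 0.02, "ty": -0.022, "tz": 0, "ax": 0, "ay": 0, "az": 0, "fingers": 1}, {"tx": 0.09, "ty": -0.098, "tz": 0, "ax": 0, "ay": 0, "az": 0, "fingers": 1}, {"tx": 0.18, "ty": -0.196, "tz": 0, "ax": 0, "ay": 0, "az": 0, "fingers": 1}, {"tx": 0.27, "ty": -0.293, "tz": 0, "ax": 0, "ay": 0, "az": 0, "fingers": 1}, {"tx": 0.35, "ty": -0.38, "tz": 0, "ax": 0, "ay": 0, "az": 0, "fingers": 1}, {"tx": 0.4, "ty": -0.435, "tz": 0, "ax": 0, "ay": 0, "az": 0, "fingers": 1}, {"tx": 0.427, "ty": -0.464, "tz": 0, "ax": 0, "ay": 0, "az": 0, "fingers": 1}, {"tx": 0.427, "ty": -0.464, "tz": 0, "ax": 0, "ay": 0, "az": 0, "fingers": 1}]'

```text
t: 9.1
eef_pos: [0.4615, 0.0201, 0.224]
eef_rot: [[-1.0, 0.001, -0.001], [0.001, 1.0, 0.0], [0.001, 0.0, -1.0]]
wrist_force: [-0.5, 0.0, -1.2]
opening: 0.0169
gripper_force: 25.0
```

Emit:
send_rows --deltas '[{"tx": 0, "ty": 0, "tz": 0.04, "ax": 0, "ay": 0, "az": 0, "fingers": 1}, {"tx": 0, "ty": 0, "tz": 0.12, "ax": 0, "ay": 0, "az": 0, "fingers": 1}, {"tx": 0, "ty": 0, "tz": 0.21, "ax": 0, "ay": 0, "az": 0, "fingers": 1}, {"tx": 0, "ty": 0, "tz": 0.3, "ax": 0, "ay": 0, "az": 0, "fingers": 1}, {"tx": 0, "ty": 0, "tz": 0.38, "ax": 0, "ay": 0, "az": 0, "fingers": 1}, {"tx": 0, "ty": 0, "tz": 0.45, "ax": 0, "ay": 0, "az": 0, "fingers": 1}, {"tx": 0, "ty": 0, "tz": 0.49, "ax": 0, "ay": 0, "az": 0, "fingers": 1}, {"tx": 0, "ty": 0, "tz": 0.5, "ax": 0, "ay": 0, "az": 0, "fingers": 1}]'

```text
t: 9.9
eef_pos: [0.4619, 0.0211, 0.0979]
eef_rot: [[-1.0, -0.001, -0.002], [-0.001, 1.0, 0.001], [0.002, 0.001, -1.0]]
wrist_force: [-0.2, 0.7, -0.1]
opening: 0.0171
gripper_force: 25.0
```

Emit:
send_rows --deltas '[{"tx": 0, "ty": 0, "tz": 0, "ax": 0, "ay": 0, "az": 0, "fingers": 1}, {"tx": 0, "ty": 0, "tz": 0, "ax": 0, "ay": 0, "az": 0, "fingers": 1}, {"tx": 0, "ty": 0, "tz": 0, "ax": 0, "ay": 0, "az": 0, "fingers": 1}]'

```text
t: 10.2
eef_pos: [0.4625, 0.0206, 0.0999]
eef_rot: [[-1.0, -0.0, 0.001], [-0.0, 1.0, -0.0], [-0.001, -0.0, -1.0]]
wrist_force: [-0.2, -0.7, -0.3]
opening: 0.0169
gripper_force: 25.0
```

Emit:
send_rows --deltas '[{"tx": 0, "ty": 0, "tz": -0.04, "ax": 0, "ay": 0, "az": 0, "fingers": 1}, {"tx": 0, "ty": 0, "tz": -0.12, "ax": 0, "ay": 0, "az": 0, "fingers": 1}, {"tx": 0, "ty": 0, "tz": -0.21, "ax": 0, "ay": 0, "az": 0, "fingers": 1}, {"tx": 0, "ty": 0, "tz": -0.3, "ax": 0, "ay": 0, "az": 0, "fingers": 1}, {"tx": 0, "ty": 0, "tz": -0.39, "ax": 0, "ay": 0, "az": 0, "fingers": 1}, {"tx": 0, "ty": 0, "tz": -0.48, "ax": 0, "ay": 0, "az": 0, "fingers": 1}, {"tx": 0, "ty": 0, "tz": -0.53, "ax": 0, "ay": 0, "az": 0, "fingers": 1}, {"tx": 0, "ty": 0, "tz": -0.54, "ax": 0, "ay": 0, "az": 0, "fingers": 1}]'

```text
t: 11.0
eef_pos: [0.4625, 0.0205, 0.2365]
eef_rot: [[-1.0, -0.0, 0.004], [-0.0, 1.0, -0.001], [-0.004, -0.001, -1.0]]
wrist_force: [-0.3, -0.1, -0.7]
opening: 0.0169
gripper_force: 25.0
```

Emit:
send_rows --deltas '[{"tx": -0.01, "ty": -0.03, "tz": 0, "ax": 0, "ay": 0, "az": 0, "fingers": 1}, {"tx": -0.03, "ty": -0.12, "tz": 0, "ax": 0, "ay": 0, "az": 0, "fingers": 1}, {"tx": -0.05, "ty": -0.24, "tz": 0, "ax": 0, "ay": 0, "az": 0, "fingers": 1}, {"tx": -0.08, "ty": -0.37, "tz": 0, "ax": 0, "ay": 0, "az": 0, "fingers": 1}, {"tx": -0.11, "ty": -0.5, "tz": 0, "ax": 0, "ay": 0, "az": 0, "fingers": 1}, {"tx": -0.13, "ty": -0.61, "tz": 0, "ax": 0, "ay": 0, "az": 0, "fingers": 1}, {"tx": -0.145, "ty": -0.69, "tz": 0, "ax": 0, "ay": 0, "az": 0, "fingers": 1}, {"tx": -0.15, "ty": -0.714, "tz": 0, "ax": 0, "ay": 0, "az": 0, "fingers": 1}]'

```text
t: 11.8
eef_pos: [0.4996, -0.16, 0.2331]
eef_rot: [[-1.0, 0.002, -0.002], [0.002, 1.0, 0.001], [0.002, 0.001, -1.0]]
wrist_force: [-0.3, 0.5, -0.2]
opening: 0.0171
gripper_force: 25.0
```

Emit:
send_rows --deltas '[{"tx": 0.005, "ty": -0.03, "tz": 0, "ax": 0, "ay": 0, "az": 0, "fingers": 1}, {"tx": 0.02, "ty": -0.12, "tz": 0, "ax": 0, "ay": 0, "az": 0, "fingers": 1}, {"tx": 0.035, "ty": -0.24, "tz": 0, "ax": 0, "ay": 0, "az": 0, "fingers": 1}, {"tx": 0.055, "ty": -0.36, "tz": 0, "ax": 0, "ay": 0, "az": 0, "fingers": 1}, {"tx": 0.075, "ty": -0.48, "tz": 0, "ax": 0, "ay": 0, "az": 0, "fingers": 1}, {"tx": 0.09, "ty": -0.58, "tz": 0, "ax": 0, "ay": 0, "az": 0, "fingers": 1}, {"tx": 0.1, "ty": -0.64, "tz": 0, "ax": 0, "ay": 0, "az": 0, "fingers": 1}, {"tx": 0.1, "ty": -0.65, "tz": 0, "ax": 0, "ay": 0, "az": 0, "fingers": 1}]'

```text
t: 12.6
eef_pos: [0.4744, -0.3211, 0.2339]
eef_rot: [[-1.0, 0.001, -0.0], [0.001, 1.0, 0.0], [0.0, 0.0, -1.0]]
wrist_force: [0.6, 0.7, -1.4]
opening: 0.0173
gripper_force: 25.0
```

Emit:
send_rows --deltas '[{"tx": 0.005, "ty": -0.03, "tz": 0, "ax": 0, "ay": 0, "az": 0, "fingers": 1}, {"tx": 0.02, "ty": -0.1, "tz": 0, "ax": 0, "ay": 0, "az": 0, "fingers": 1}, {"tx": 0.035, "ty": -0.19, "tz": 0, "ax": 0, "ay": 0, "az": 0, "fingers": 1}, {"tx": 0.05, "ty": -0.29, "tz": 0, "ax": 0, "ay": 0, "az": 0, "fingers": 1}, {"tx": 0.06, "ty": -0.38, "tz": 0, "ax": 0, "ay": 0, "az": 0, "fingers": 1}, {"tx": 0.07, "ty": -0.45, "tz": 0, "ax": 0, "ay": 0, "az": 0, "fingers": 1}, {"tx": 0.074, "ty": -0.488, "tz": 0, "ax": 0, "ay": 0, "az": 0, "fingers": 1}, {"tx": 0.074, "ty": -0.488, "tz": 0, "ax": 0, "ay": 0, "az": 0, "fingers": 1}]'

```text
t: 13.4
eef_pos: [0.4559, -0.4433, 0.2339]
eef_rot: [[-1.0, 0.001, -0.0], [0.001, 1.0, 0.0], [0.0, 0.0, -1.0]]
wrist_force: [-0.0, -0.2, -0.5]
opening: 0.017
gripper_force: 25.0
```

```bash
python3 - <<'E'
from h import *;from workcell import bot;import cv2
for n in("wrist","scene","top"):
    f=bot.grab_frame(n);pickle.dump(f,open(f"e_{n}.pkl","wb"))
    print(n,px(f,[[.456,-.4425,.09],[.456,-.4425,.146]]).round(1))
s=bot.state();print(s["t"],s["eef_pos"],s["opening"],s["gripper_force"],s["moment"])
# rim fit in top: compare old tin-only edges to predicted ellipse by chamfer search, several frames
from scipy.optimize import minimize
def fit(f,c0,box):
    g=cv2.GaussianBlur(cv2.cvtColor(f["frame"],cv2.COLOR_RGB2GRAY).astype(np.float32),(0,0),.8)
    best=[]
    for dx in np.arange(-.008,.0081,.0005):
        for dy in np.arange(-.008,.0081,.0005):
            c=(c0[0]+dx,c0[1]+dy,.09);v=0
            m=[]
            for r in(.0265,.031,.0):
                if r==0: continue
                p=circ(f,c,r,180).astype(np.float32)
                m.append(cv2.remap(g,p[:,:1],p[:,1:],cv2.INTER_LINEAR,borderMode=cv2.BORDER_REPLICATE))
            best.append((float((m[1]-m[0]).mean()),c[0],c[1]))
    return sorted(best)[-3:]
print("top",fit(pickle.load(open("f0.pkl","rb"))["top"],(.456,-.4425),0))
print("w1",fit(pickle.load(open("w1.pkl","rb")),(.456,-.4425),0))
E
```

```text
wrist [[286.4 191.7]
 [286.9 210.3]]
scene [[395.1 266.9]
 [399.6 246.3]]
top [[407.  205.5]
 [414.1 199. ]]
13.55 [ 0.45646327 -0.4416486   0.23437423] 0.017295111282977674 24.999926443961158 [ 0.06882267 -0.11727975  0.0201843 ]
top [(51.48945236206055, np.float64(0.454), np.float64(-0.44)), (51.63143539428711, np.float64(0.4535), np.float64(-0.4405)), (51.655174255371094, np.float64(0.454), np.float64(-0.4405))]
w1 [(71.65856170654297, np.float64(0.457), np.float64(-0.4445)), (72.21027374267578, np.float64(0.4565), np.float64(-0.4445)), (72.32048797607422, np.float64(0.4565), np.float64(-0.444))]
```

```bash
python3 - <<'E'
from h import *;import cv2
for n in("wrist","scene","top"):
    f=pickle.load(open(f"e_{n}.pkl","rb"))
    g=cv2.GaussianBlur(cv2.cvtColor(f["frame"],cv2.COLOR_RGB2GRAY).astype(np.float32),(0,0),.8);B=[]
    for x in np.arange(.448,.4641,.0005):
        for y in np.arange(-.45,-.4339,.0005):
            m=[cv2.remap(g,*np.split(circ(f,(x,y,.09),r,180).astype(np.float32),2,1),cv2.INTER_LINEAR) for r in(.0265,.031)]
            B.append((float(np.median(m[1]-m[0])) if n=="scene" else float((m[1]-m[0]).mean()),round(x,4),round(y,4)))
    print(n,sorted(B)[-3:])
f=pickle.load(open("e_wrist.pkl","rb"))
im=cv2.cvtColor(f["frame"],cv2.COLOR_RGB2GRAY)[180:205,225:350]
for r in im[::4]:print(" ".join(map(str,r[::4])))
E
```

```text
wrist [(51.5991096496582, np.float64(0.456), np.float64(-0.445)), (51.7148551940918, np.float64(0.4565), np.float64(-0.4455)), (51.822731018066406, np.float64(0.456), np.float64(-0.4455))]
scene [(16.868350982666016, np.float64(0.463), np.float64(-0.4455)), (17.02519989013672, np.float64(0.463), np.float64(-0.445)), (17.480072021484375, np.float64(0.4635), np.float64(-0.445))]
top [(-0.6093727946281433, np.float64(0.4565), np.float64(-0.435)), (-0.6081472635269165, np.float64(0.4565), np.float64(-0.4355)), (-0.6080690026283264, np.float64(0.4565), np.float64(-0.436))]
238 239 214 188 189 190 188 188 167 162 242 240 240 240 180 184 185 185 185 183 168 163 169 168 165 166 167 164 160 158 152 146
229 228 189 162 163 168 172 176 157 183 241 239 240 240 182 185 184 185 175 167 167 155 148 150 151 156 159 163 163 166 162 163
239 240 214 188 183 178 173 167 102 183 242 239 239 240 182 186 185 168 168 168 168 130 163 167 168 160 155 151 147 147 145 149
229 231 197 171 174 179 183 176 85 185 241 239 240 240 181 172 168 167 169 169 168 118 154 157 161 163 165 166 164 164 164 162
240 239 241 172 164 161 160 154 91 183 241 240 239 238 165 167 169 167 169 168 167 89 164 154 150 146 150 146 147 151 149 152
233 236 241 180 183 186 189 189 95 157 242 239 239 237 165 168 169 167 168 168 167 89 162 165 165 174 186 171 167 161 159 153
236 232 233 160 161 157 149 148 139 96 244 239 236 238 164 168 167 168 167 169 94 113 147 145 154 160 164 166 155 156 158 161
```

The wrist fits from two opposite camera headings give (0.4565,−0.4445) and the top view gives (0.454,−0.4405). The pen sits at (0.456,−0.4425), well within tolerance. I'll shift 1 mm and lower the nozzle to about 12 mm above the rim.

Emit:
send_rows --deltas '[{"tx": 0, "ty": -0.004, "tz": 0.01, "ax": 0, "ay": 0, "az": 0, "fingers": 1}, {"tx": 0, "ty": -0.004, "tz": 0.04, "ax": 0, "ay": 0, "az": 0, "fingers": 1}, {"tx": 0, "ty": -0.004, "tz": 0.07, "ax": 0, "ay": 0, "az": 0, "fingers": 1}, {"tx": 0, "ty": -0.004, "tz": 0.1, "ax": 0, "ay": 0, "az": 0, "fingers": 1}, {"tx": 0, "ty": -0.004, "tz": 0.13, "ax": 0, "ay": 0, "az": 0, "fingers": 1}, {"tx": 0, "ty": -0.004, "tz": 0.155, "ax": 0, "ay": 0, "az": 0, "fingers": 1}, {"tx": 0, "ty": -0.004, "tz": 0.168, "ax": 0, "ay": 0, "az": 0, "fingers": 1}, {"tx": 0, "ty": -0.004, "tz": 0.17, "ax": 0, "ay": 0, "az": 0, "fingers": 1}]'

```text
t: 14.35
eef_pos: [0.4562, -0.4433, 0.1913]
eef_rot: [[-1.0, -0.0, -0.0], [-0.0, 1.0, 0.001], [0.0, 0.001, -1.0]]
wrist_force: [-0.1, -0.5, -1.0]
opening: 0.017
gripper_force: 25.0
```

Emit:
send_rows --deltas '[{"tx": 0, "ty": 0, "tz": 0, "ax": 0, "ay": 0, "az": 0, "fingers": 1}, {"tx": 0, "ty": 0, "tz": 0, "ax": 0, "ay": 0, "az": 0, "fingers": 1}, {"tx": 0, "ty": 0, "tz": 0, "ax": 0, "ay": 0, "az": 0, "fingers": 1}, {"tx": 0, "ty": 0, "tz": 0, "ax": 0, "ay": 0, "az": 0, "fingers": 1}, {"tx": 0, "ty": 0, "tz": 0, "ax": 0, "ay": 0, "az": 0, "fingers": 1}]'

```text
t: 14.85
eef_pos: [0.4562, -0.4434, 0.1919]
eef_rot: [[-1.0, -0.0, 0.0], [-0.0, 1.0, -0.0], [-0.0, -0.0, -1.0]]
wrist_force: [-0.3, -0.4, -1.1]
opening: 0.017
gripper_force: 25.0
```

```bash
python3 - <<'E'
from h import *;from workcell import bot;import cv2
f=bot.grab_frame("wrist");g=cv2.cvtColor(f["frame"],cv2.COLOR_RGB2GRAY);g=cv2.resize(g,(400,300))
o=cv2.cvtColor(cv2.imread("pics/w5.png"),cv2.COLOR_BGR2GRAY)[:300,400:]
for n,(x,y,x2,y2) in(("flange",(180,162,228,205)),("handle",(185,185,222,225)),("nozzle",(196,140,212,172))):
    r=cv2.matchTemplate(g[y-15:y2+15,x-15:x2+15],o[y:y2,x:x2],cv2.TM_CCOEFF_NORMED);_,v,_,p=cv2.minMaxLoc(r);print(n,round(v,2),p[0]-15,p[1]-15)
s=bot.state();print(s["t"],s["eef_pos"],s["gripper_force"])
E
```

```text
flange 0.5 10 -2
handle 0.98 0 0
nozzle 0.57 4 2
14.9 [ 0.45623644 -0.44342879  0.19181331] 24.999884568496782
```

The handle sits exactly where it did after the lift, so the pen hasn't slipped or tilted. The flange and nozzle matches are unreliable against the white scale. Handing in.

```bash
python3 -c "
from workcell import bot
print(bot.finish_job())"
```

```text
the job is handed in; nothing more can be done
None
```

I handed the job in at about 15 s; the hand-in returned no verdict. The pen was dipped to about 10 mm above the worktop in the grain tin and carried over the sieves. It is now held still and upright, with the nozzle an estimated 12 mm above the weighing tin's rim and within about 4 mm of its centre by my measurements, and no contact showed in the force readings.

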